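# Fold out the crank of a small book press and clamp a glued notebook

### The arm

A 7-joint arm with a two-finger parallel gripper is mounted at the origin on the work surface. World frame = base frame: x ahead of the robot, y to its left, z up, the work surface at z = 0. Lengths are in m, angles in degrees, forces in N, time in s.
With the tool pointing down it reaches from about 0.425 to 0.925 m from the base axis. Payload 6.8 kg.
Tool frame: the origin (TCP) lies midway between the tips of the shut fingers; the grasp point (between the pads) lies 19 mm behind it (env.hold_point_z is the z of the grasp point in the tool frame, in m); z points along the fingers, y is the line along which they close (so a half turn about z gives the same grasp; the last joint's range is limited). The gripper opens to 88 mm and grips with 3 to 60 N. Pads are 20 mm wide; open, the fingers measure 115 mm over their backs; the gripper's body (75 mm by 178 mm) begins 61 mm behind the grasp point.
Start: joints at [-72.599, 27.33, 1.283, 89.118, -0.659, 63.558, -4.761], TCP at [0.27, 0.619, 0.223] pointing down, gripper open.
Joint ranges: [-169.35, 169.35], [-19.33, 120.38], [-80.79, 83.38], [13.8, 139.57], [-78.32, 258.32], [9.67, 109.79], [-169.56, 169.56]. Speed limits (degrees/s): [136.94, 136.94, 180, 180, 180, 180, 180].

### API

Orientations are given as a 3x3 rotation matrix whose columns are the frame's x, y, z axes.
In Python, from station import env gives the robot as it stands. The module is installed in compiled form; this text tells all that it offers.
- The arm moves only by the tool carry_out, never from a script. Its argument "motion" is a list of rows, each a list of 2 entries, a list of its own where there are three numbers: the shift along the world's x, y, z as a fraction of full scale, then the turn, a rotation vector about the world's x, y, z as a fraction of full scale. In form: [[[x, y, z], [ax, ay, az]], ...]. A call has 1 to 20 rows; each row shifts and turns the commanded pose from where the row before left it; what a row does not reach is not made up. Full scale, the value 1, is 20 mm for a shift and 0.08 rad for a turn. A row lasts 1/10 s, in which the tool goes at most 50 mm and 8.59 degrees, less where a joint would pass 70% of its speed; a pose out of reach is approached as far as the arm can. A call with a number of a shift or a turn outside -1 to 1 is refused whole. A call with a gripper value outside its range is refused whole. "gripper" is the gripper command: -1 is fully open, 1 is shut, values between are in proportion, set as the call begins (left out, the last holds). The fingers move at their own pace and stop on an object; the grip force is fixed at half the most. Time passes only in rows, so rows that do not move let the fingers close. It gives the time, the measured TCP pose, the force, the opening and the grip force at its end, in the units of the state.
- env.sense(): the state, without advancing time (a new reading comes with each control period).
- env.camera(name): name is "side" or "top"; returns a dict with "frame" (480x640x3 uint8, red, green, blue), "K" (3x3 intrinsics, pixels), "world_from_camera" (4x4, takes a point from camera to world coordinates). Camera axes: x right, y up, looking along -z (the intrinsics and any distortion apply to the point x, -y, -z); pixel columns grow to the right and rows downward; lengths in m; the calibration is good to about 2 mm. A picture is of the moment at which its call begins. There is no depth.
- env.close_job(): hands the job in; it is judged then, once.
The state is a dict: "t": time; "q": joint angles; "dq": joint speeds; "effort": joint torques, N m; "position": TCP position; "ee_rot": TCP orientation; "ft_force": force on the tool from outside, world axes, zero at the start; "ft_torque": the same for the moment, N m; "finger_gap": opening from 0.0 (shut) to 1.0 (fully open); "grasp_force": force on a finger pad.
Only numpy, scipy, OpenCV 4.12 (cv2) and the standard library are available. Lean on these libraries where they do the work, as an engineer would, in place of code of your own. Each camera call takes 0.05 s, during which the arm holds its last target. There are 200 camera calls.

### The job

A freshly glued notebook lies in the little bookbinding press on the wardrobe shelf: swing the press's stowed crank arm right over the top until it lies flat against its stop, knob up, then take the knob and wind clockwise until the platen holds the notebook firmly, stopping as soon as you feel the crank turn clearly stiffer, and let go. Do not over-tighten, or the glued spine is crushed; do not push the notebook askew, and leave the hairbrush, jar and nail clipper where they are.

Things in the scene. Friction and masses are not known exactly. Their poses are not given: they have to be found in the camera images.
- press: small table-top bookbinding press, fixed to the shelf: wooden base 170 x 250 x 16 mm, two steel columns, a steel beam 36 mm wide lying along y with its top at 145 mm, and under it a wooden platen on a vertical screw; the notebook lies below the platen with several mm of gap. Origin at shelf level on the screw axis; z up; the stowed crank arm points to -x
- hub (a point): middle of the level hinge pin on top of the screw, on the screw's vertical axis, about 177 mm above the shelf. The screw turns with the crank: clockwise from above lowers platen, hub, arm and knob together by 10 mm per full turn; it cannot go higher than at the start. Running free it drags about 0.3 Nm (5 N at the knob), and stays where left. The pin lies along the press's y at the start
- crank_tip (a point): point on the aluminium crank arm 60 mm from the hinge pin, on the arm's flat face away from the knob, level with the pin. Arm: flat bar 20 mm wide, 9 mm thick, 72 mm long from the pin; own z points away from the knob side: up when stowed, down in the working position. Stowed it lies flat towards -x (it may start lifted up to 14 degrees); it swings over the top by 180 degrees to a hard stop, flat towards +x. Stiff hinge (0.2 Nm): it stays where left
- knob_mid (a point): middle of the black knob, a cylinder 16 mm across and 26 mm long that spins freely on the arm, 60 mm from the hinge pin. Stowed, it hangs down from the arm (11 to 37 mm below the pin); in the working position it stands up, 11 to 37 mm above the pin, and runs on a circle of 60 mm radius. Wound firmly on the notebook, the turning force at the knob is 2 to 6 N more than when running free; 8 N more crushes the notebook
- notebook: blue cloth-bound notebook, 120 x 170 x 18 mm, lying on a plywood board in the press, long side along the beam. Origin at the centre of its underside. How far the platen stands above it is not measured and differs from time to time (about 4 to 9 mm)
- hairbrush: wooden hairbrush lying on the shelf beyond the press, 200 x 58 x 30 mm; origin underneath, where handle and head meet; leave alone
- jar: small blue ceramic jar with twist cap, 52 mm across, 51 mm high, standing beside the press; origin at the centre of its foot; leave alone
- clipper: steel nail clipper lying on the shelf in front of the press, 60 x 12 x 14 mm; origin at the centre of its underside; leave alone
Not all that is in view belongs to the job. There is more than one size of the notebook; the one meant has the size given above.

How it is judged (in metres and radians):
On the way, in this order (a step that is already met when the one before it is completed fails the run):
1. the crank arm lies flat against its stop in the working position, before it is wound (angle between crank_tip's own z axis and vertical above 3.06 rad and x of knob_mid in the frame of press above 0.045 m), for 0.2 s.
2. wound half a turn with the arm still folded out (angle between crank_tip's own z axis and vertical above 3 rad and x of knob_mid in the frame of press below -0.045 m).
At the end, for the whole second after the job is handed in: the platen holds the notebook with 60 to 300 N, the crank arm is still flat out against its stop (within 5 degrees), the notebook is at rest, and everything is let go (contact force between press and notebook between 60 and 300 N and angle between crank_tip's own z axis and vertical above 3.06 rad and linear speed of notebook below 0.02 m/s); the robot touches nothing.
It fails at once if the notebook is crushed (platen force over 300 N) (contact force between press and notebook above 300 N).
It fails at once if the notebook is pushed more than 12 mm out of place (distance of notebook from where it was at the start of the episode above 0.012 m).
It fails at once if the hairbrush, the jar or the clipper is pushed more than 15 mm away (distance of any of hairbrush, jar, clipper from where it was at the start of the episode above 0.015 m).
It also fails if it takes over 72 s, if anything falls off the work surface, if the arm or the gripper's body presses on something with over 40 N, if the wrist force passes 120 N, or if a joint passes its speed limit or range.

## Working session

There is one attempt and no reset: what is moved stays moved. The work goes in short steps, Python scripts to look and compute and a tool call to move; the robot and the scene stay as the last step left them, time stands still between calls to the robot, and variables do not carry over. Pictures are saved under pics/ and viewed, at most 10 in all, crops included, and the job is handed in when it is done.

Besides the shell and the picture viewer there is one more tool, called after "Emit:" as name(argument=value, ...), one argument or row to a line, values as JSON. carry_out: Moves the arm, as the interface text tells. Its arguments: {"type":"object","properties":{"motion":{"type":"array","items":{"type":"array"}},"gripper":{"type":"number"}},"required":["motion"]}

```bash
mkdir -p pics
python3 - <<'E'
from station import env
import cv2, numpy as np
for n in("side","top"):
    c=env.camera(n); cv2.imwrite(f"pics/{n}0.png",c["frame"][:,:,::-1]); print(n,c["K"].tolist(),np.round(c["world_from_camera"],4).tolist(),[k for k in c])
s=env.sense(); print(s["t"],s["position"],s["ee_rot"],s["ft_force"],env.hold_point_z)
E
```

```text
side [[444.07838295996396, 0.0, 311.1250469608411], [0.0, 444.07838295996396, 244.8845514379045], [0.0, 0.0, 1.0]] [[0.9837, 0.1169, -0.1366, 0.4087], [-0.1781, 0.5302, -0.8289, -0.8532], [-0.0245, 0.8398, 0.5424, 0.6354], [0.0, 0.0, 0.0, 1.0]] ['frame', 'K', 'world_from_camera']
top [[607.3800666844319, 0.0, 321.0385099781622], [0.0, 607.3800666844319, 255.98463179473785], [0.0, 0.0, 1.0]] [[-0.0166, 0.9799, -0.1986, 0.3207], [-0.9998, -0.0182, -0.0067, -0.0476], [-0.0101, 0.1984, 0.9801, 1.3088], [0.0, 0.0, 0.0, 1.0]] ['frame', 'K', 'world_from_camera']
0.1 [0.2699816  0.61806329 0.22181131] [[-9.16399793e-01  4.00263811e-01 -5.48748761e-04]
 [ 4.00264172e-01  9.16398528e-01 -1.52671838e-03]
 [-1.08217559e-04 -1.61872887e-03 -9.99998684e-01]] [ 0.2570298   0.80734284 -0.63748957] -0.0187
```

View pics/side0.png

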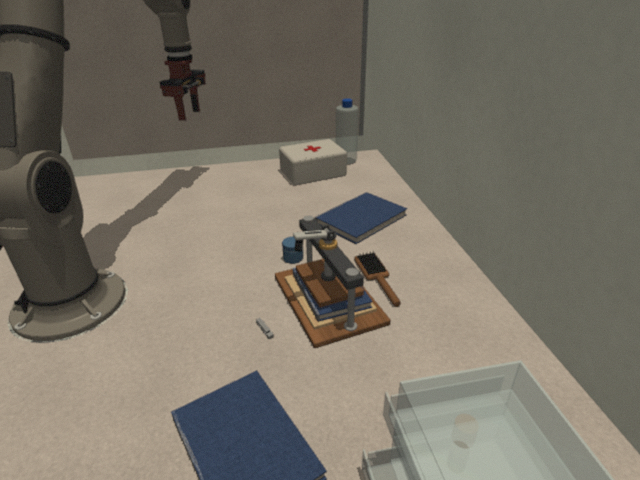

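View pics/top0.png

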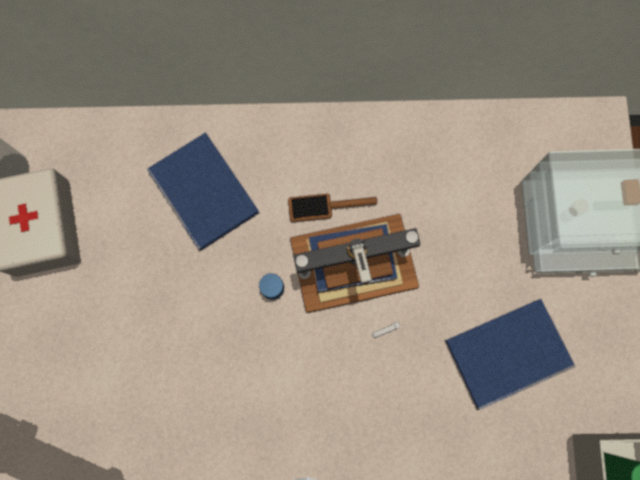

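Side: the press's crank points left from the hub at about (325,235), with the knob hanging at (298,243). Top: beam from (303,262) to (412,238), arm towards the robot, ending near (365,280). I'll enlarge both.

```bash
cat > h.py <<'E'
from station import env
import cv2, numpy as np
def ray(c,u,v):
    K=c["K"];T=c["world_from_camera"]
    d=np.array([(u-K[0,2])/K[0,0],-(v-K[1,2])/K[1,1],-1]); return T[:3,3],T[:3,:3]@d
def atz(c,u,v,z):
    o,d=ray(c,u,v); return o+d*(z-o[2])/d[2]
def proj(c,p):
    T=c["world_from_camera"]; q=T[:3,:3].T@(np.asarray(p)-T[:3,3]); K=c["K"]
    return K[0,0]*q[0]/-q[2]+K[0,2], K[1,1]*-q[1]/-q[2]+K[1,2]
E
python3 - <<'E'
from h import *
import cv2
a=env.camera("side")["frame"][205:355,260:420,::-1]; b=env.camera("top")["frame"][200:320,255:435,::-1]
a=cv2.resize(a,None,fx=3.75,fy=3.75,interpolation=cv2.INTER_CUBIC)[:600]
b=cv2.resize(b,None,fx=4.4,fy=4.4,interpolation=cv2.INTER_CUBIC)
cv2.imwrite("pics/a1.png",a);cv2.imwrite("pics/b1.png",b);print(a.shape,b.shape)
E
```

```text
(562, 600, 3) (528, 792, 3)
```

View pics/a1.png

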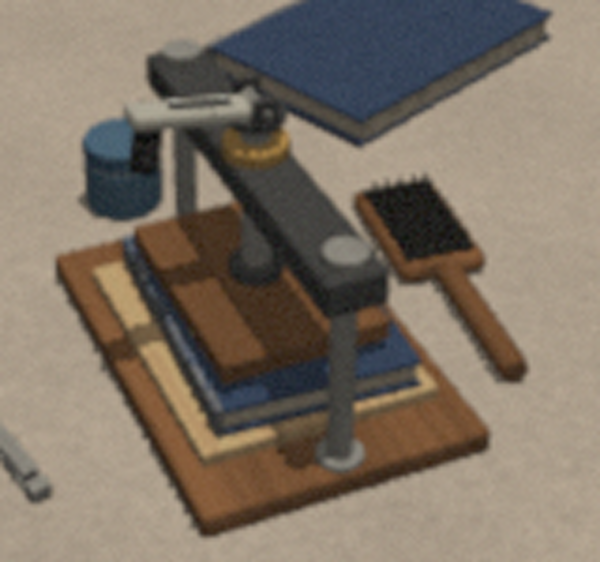

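View pics/b1.png

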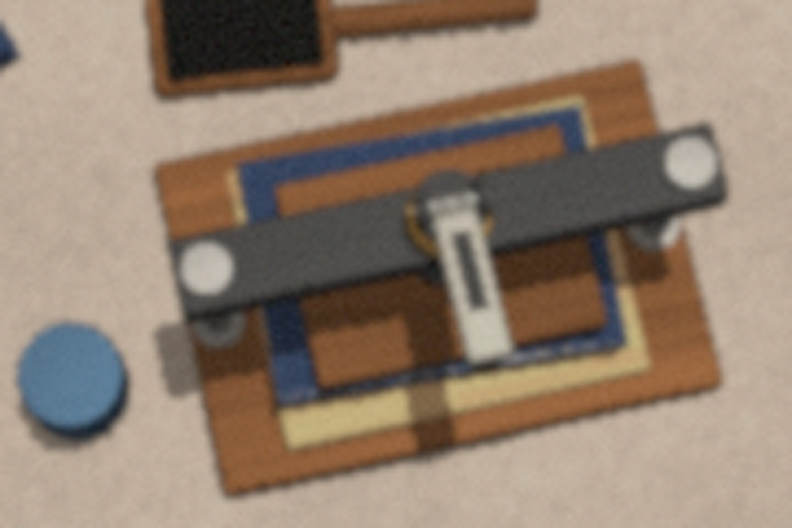

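Top crop: base corners (157,165), (640,62), (720,383), (228,493), column caps (208,268) and (690,162), hub near (452,203), arm end (490,358). Side crop: hub pin (262,115), arm end (130,115), knob (145,152). Next: fit the press pose.

Run:
```python
from h import *
t=env.camera("top"); s=env.camera("side")
T=lambda u,v:(255+u/4.4,200+v/4.4); S=lambda u,v:(260+u/3.75,205+v/3.75)
cs=[atz(t,*T(*p),.016) for p in[(157,165),(640,62),(720,383),(228,493)]]
print("base corners",np.round(cs,4).tolist(),"ctr",np.mean(cs,0).round(4))
for i in range(4):
    d=cs[(i+1)%4]-cs[i]; print(np.linalg.norm(d).round(4),np.degrees(np.arctan2(d[1],d[0])).round(1))
cp=[atz(t,*T(*p),.148) for p in[(208,268),(690,162)]]; d=cp[0]-cp[1]
print("caps",np.round(cp,4).tolist(),"mid",np.mean(cp,0).round(4),np.linalg.norm(d).round(4),np.degrees(np.arctan2(d[1],d[0]))-90)
sc=[atz(s,*S(*p),.016) for p in[(208,530),(488,437),(58,262)]]; print("side corners",np.round(sc,4).tolist())
sp=[atz(s,*S(*p),.148) for p in[(183,48),(347,250)]]; print("side caps",np.round(sp,4).tolist(),np.mean(sp,0).round(4))
print("arm end top",atz(t,*T(490,358),.181),"hub",atz(t,*T(452,203),.181))
# triangulate arm end top edge middle
def tri(a,b):
    A=[];r=[]
    for o,d in(a,b):
        d=d/np.linalg.norm(d);P=np.eye(3)-np.outer(d,d);A.append(P);r.append(P@o)
    return np.linalg.lstsq(np.vstack(A),np.hstack(r),rcond=None)[0]
print("armend tri",tri(ray(t,*T(490,356)),ray(s,*S(130,108))))
print("hub tri",tri(ray(t,*T(452,205)),ray(s,*S(258,105))))
```

```text
base corners [[0.6251, 0.0269, 0.016], [0.6733, -0.215, 0.016], [0.5107, -0.2471, 0.016], [0.4612, -0.0064, 0.016]] ctr [ 0.5676 -0.1104  0.016 ]
0.2467 -78.7
0.1658 -168.8
0.2457 101.6
0.1672 11.5
caps [[0.5467, -0.003, 0.148], [0.5908, -0.2182, 0.148]] mid [ 0.5688 -0.1106  0.148 ] 0.2197 11.582542921146754
side corners [[0.5095, -0.2578, 0.016], [0.6696, -0.2213, 0.016], [0.4603, -0.0157, 0.016]]
side caps [[0.5462, 0.0026, 0.148], [0.5898, -0.2144, 0.148]] [ 0.568  -0.1059  0.148 ]
arm end top [ 0.49897184 -0.12416766  0.181     ] hub [ 0.56694628 -0.10989864  0.181     ]
armend tri [ 0.49797713 -0.12368887  0.1880876 ]
hub tri [ 0.56776474 -0.11032898  0.17254571]
```

Press origin is about (0.568, -0.110) at yaw 11.5°, and the two views and the given sizes agree. The plan is to grip the arm end by its sides with the tool vertical, swing it over on an arc, regrip on the knob, and wind. Approach now.

Emit:
carry_out(
  motion=[
    [[0.4,-0.92,0.2],[0,0,0.38]],
    [[0.4,-0.92,0.2],[0,0,0.38]],
    [[0.4,-0.92,0.2],[0,0,0.38]],
    [[0.4,-0.92,0.2],[0,0,0.38]],
    [[0.4,-0.92,0.2],[0,0,0.38]],
    [[0.4,-0.92,0.2],[0,0,0.38]],
    [[0.4,-0.92,0.2],[0,0,0.38]],
    [[0.4,-0.92,0.2],[0,0,0.38]],
    [[0.4,-0.92,0.2],[0,0,0.38]],
    [[0.4,-0.92,0.2],[0,0,0.38]],
    [[0.4,-0.92,0],[0,0,0.38]],
    [[0.4,-0.92,0],[0,0,0.38]],
    [[0.4,-0.92,0],[0,0,0.38]],
    [[0.4,-0.92,0],[0,0,0.38]],
    [[0.4,-0.92,0],[0,0,0.38]],
    [[0.4,-0.92,0],[0,0,0.38]],
    [[0.4,-0.92,0],[0,0,0.38]],
    [[0.4,-0.92,0],[0,0,0.38]],
    [[0.4,-0.92,0],[0,0,0.38]],
    [[0.4,-0.92,0],[0,0,0.38]],
  ],
)

```text
t: 2.3
position: [0.4304, 0.2498, 0.2628]
ee_rot: [[-0.981, -0.196, 0.0], [-0.196, 0.981, 0.0], [-0.0, 0.0, -1.0]]
ft_force: [0.4, -0.3, -0.2]
finger_gap: 1.001
grasp_force: 0.0
```

Emit:
carry_out(
  motion=[
    [[0.2,-0.92,0],[0,0,0]],
    [[0.2,-0.92,0],[0,0,0]],
    [[0.2,-0.92,0],[0,0,0]],
    [[0.2,-0.92,0],[0,0,0]],
    [[0.2,-0.92,0],[0,0,0]],
    [[0.2,-0.92,0],[0,0,0]],
    [[0.2,-0.92,0],[0,0,0]],
    [[0.2,-0.92,0],[0,0,0]],
    [[0.2,-0.92,0],[0,0,0]],
    [[0.2,-0.92,0],[0,0,0]],
    [[0.2,-0.92,0],[0,0,0]],
    [[0.2,-0.92,0],[0,0,0]],
    [[0.2,-0.92,0],[0,0,0]],
    [[0.2,-0.92,0],[0,0,0]],
    [[0.2,-0.92,0],[0,0,0]],
    [[0.2,-0.92,0],[0,0,0]],
    [[0.2,-0.92,0],[0,0,0]],
    [[0.2,-0.92,0],[0,0,0]],
    [[0,0,0],[0,0,0]],
    [[0,0,0],[0,0,0]],
  ],
  gripper=-0.2,
)

```text
t: 4.3
position: [0.502, -0.0803, 0.2626]
ee_rot: [[-0.981, -0.194, -0.0], [-0.194, 0.981, 0.0], [0.0, 0.0, -1.0]]
ft_force: [0.6, 0.9, -0.6]
finger_gap: 0.603
grasp_force: 0.0
```

Emit:
carry_out(
  motion=[
    [[0.25,-1,0],[0,0,0]],
    [[0.25,-1,0],[0,0,0]],
    [[0,0,0],[0,0,0]],
    [[0,0,-0.5],[0,0,0]],
    [[0,0,-0.5],[0,0,0]],
    [[0,0,-0.5],[0,0,0]],
    [[0,0,-0.5],[0,0,0]],
    [[0,0,-0.4],[0,0,0]],
    [[0,0,0],[0,0,0]],
    [[0,0,0],[0,0,0]],
  ],
)

```text
t: 5.3
position: [0.5121, -0.1206, 0.2145]
ee_rot: [[-0.981, -0.195, -0.0], [-0.195, 0.981, -0.0], [0.0, 0.0, -1.0]]
ft_force: [-0.2, 0.4, 0.4]
finger_gap: 0.602
grasp_force: 0.0
```

Run:
```python
from h import *
t=env.camera("top");s=env.camera("side")
a=cv2.resize(s["frame"][180:300,250:390,::-1],None,fx=4,fy=4,interpolation=cv2.INTER_CUBIC)
b=cv2.resize(t["frame"][200:320,300:380,::-1],None,fx=4,fy=4,interpolation=cv2.INTER_CUBIC)
cv2.imwrite("pics/c2.png",np.hstack([a,b[:a.shape[0]]])[:, :800])
p=env.sense()["position"];print(p)
```

```text
[ 0.51250559 -0.12072535  0.21505028]
```

View pics/c2.png

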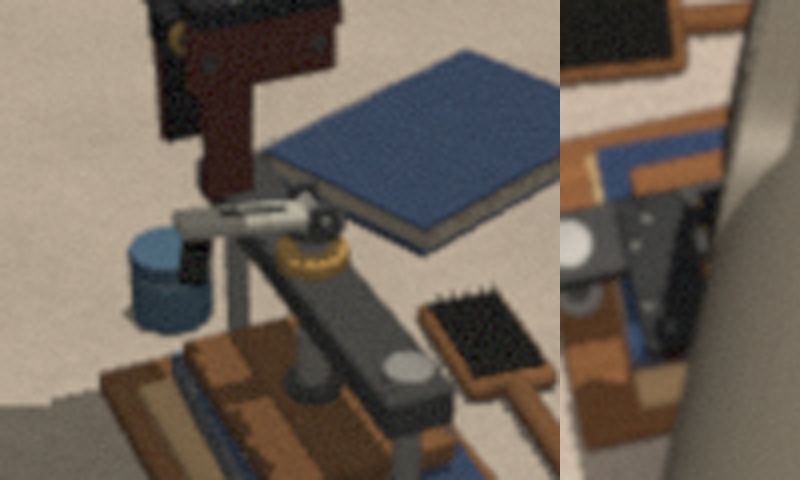

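The side view shows the fingers above the arm, with the near finger tip at about (228,195) and the arm below it along (175–310, 220). Descending and gripping.

Emit:
carry_out(
  motion=[
    [[0,0,-0.4],[0,0,0]],
    [[0,0,-0.4],[0,0,0]],
    [[0,0,-0.4],[0,0,0]],
    [[0,0,-0.4],[0,0,0]],
    [[0,0,-0.4],[0,0,0]],
    [[0,0,-0.4],[0,0,0]],
    [[0,0,-0.2],[0,0,0]],
    [[0,0,0],[0,0,0]],
    [[0,0,0],[0,0,0]],
  ],
)

```text
t: 6.3
position: [0.5123, -0.1207, 0.1628]
ee_rot: [[-0.981, -0.195, 0.0], [-0.195, 0.981, -0.0], [-0.0, -0.0, -1.0]]
ft_force: [-0.2, 0.4, -0.3]
finger_gap: 0.595
grasp_force: 0.0
```

Emit:
carry_out(
  motion=[
    [[0,0,0],[0,0,0]],
    [[0,0,0],[0,0,0]],
    [[0,0,0],[0,0,0]],
    [[0,0,0],[0,0,0]],
    [[0,0,0],[0,0,0]],
    [[0,0,0],[0,0,0]],
    [[0,0,0],[0,0,0]],
    [[0,0,0],[0,0,0]],
  ],
  gripper=1,
)

```text
t: 7.1
position: [0.5121, -0.1203, 0.1627]
ee_rot: [[-0.981, -0.195, -0.0], [-0.195, 0.981, 0.0], [0.0, 0.0, -1.0]]
ft_force: [-0.9, 2.0, 1.5]
finger_gap: 0.23
grasp_force: 30.0
```

Run:
```python
import numpy as np
c,s=np.cos(np.radians(11.5)),np.sin(np.radians(11.5))
a=np.radians(np.linspace(5,180,25)); S=-57*np.cos(a);Z=57*np.sin(a)
P=np.c_[S*c,S*s,Z]/20; Q=np.round(P,2); print(np.round(np.diff(Q,axis=0),2).tolist())
```

```text
[[0.05, 0.01, 0.36], [0.1, 0.02, 0.35], [0.14, 0.03, 0.33], [0.18, 0.04, 0.31], [0.22, 0.04, 0.29], [0.25, 0.06, 0.25], [0.28, 0.05, 0.22], [0.31, 0.06, 0.19], [0.32, 0.07, 0.14], [0.35, 0.07, 0.1], [0.35, 0.07, 0.05], [0.35, 0.07, 0.01], [0.35, 0.08, -0.04], [0.35, 0.07, -0.09], [0.33, 0.06, -0.12], [0.32, 0.07, -0.17], [0.29, 0.06, -0.21], [0.26, 0.05, -0.25], [0.23, 0.05, -0.28], [0.19, 0.04, -0.3], [0.15, 0.03, -0.33], [0.11, 0.02, -0.34], [0.07, 0.01, -0.36], [0.02, 0.01, -0.36]]
```

Emit:
carry_out(
  motion=[
    [[0.05,0.01,0.36],[0,0,0]],
    [[0.1,0.02,0.35],[0,0,0]],
    [[0.14,0.03,0.33],[0,0,0]],
    [[0.18,0.04,0.31],[0,0,0]],
    [[0.22,0.04,0.29],[0,0,0]],
    [[0.25,0.06,0.25],[0,0,0]],
  ],
)

```text
t: 7.7
position: [0.5291, -0.1168, 0.2001]
ee_rot: [[-0.981, -0.194, -0.005], [-0.194, 0.981, 0.0], [0.004, 0.001, -1.0]]
ft_force: [-5.7, -0.6, -9.0]
finger_gap: 0.224
grasp_force: 30.0
```

Emit:
carry_out(
  motion=[
    [[0.28,0.05,0.22],[0,0,0]],
    [[0.31,0.06,0.19],[0,0,0]],
    [[0.32,0.07,0.14],[0,0,0]],
    [[0.35,0.07,0.1],[0,0,0]],
    [[0.35,0.07,0.05],[0,0,0]],
    [[0.35,0.07,0.01],[0,0,0]],
  ],
)

```text
t: 8.3
position: [0.5692, -0.1092, 0.2168]
ee_rot: [[-0.981, -0.194, -0.002], [-0.194, 0.981, 0.001], [0.002, 0.002, -1.0]]
ft_force: [-10.5, 2.7, 11.0]
finger_gap: 0.21
grasp_force: 30.0
```

Emit:
carry_out(
  motion=[
    [[0.35,0.08,-0.04],[0,0,0]],
    [[0.35,0.07,-0.09],[0,0,0]],
    [[0.33,0.06,-0.12],[0,0,0]],
    [[0.32,0.07,-0.17],[0,0,0]],
    [[0.29,0.06,-0.21],[0,0,0]],
    [[0.26,0.05,-0.25],[0,0,0]],
  ],
)

```text
t: 8.9
position: [0.6089, -0.1009, 0.1966]
ee_rot: [[-0.981, -0.195, 0.0], [-0.195, 0.981, -0.0], [-0.0, -0.0, -1.0]]
ft_force: [0.4, 1.3, -0.2]
finger_gap: 0.001
grasp_force: 0.0
```

Emit:
carry_out(
  motion=[
    [[0.23,0.05,-0.28],[0,0,0]],
    [[0.19,0.04,-0.3],[0,0,0]],
    [[0.15,0.03,-0.33],[0,0,0]],
    [[0.11,0.02,-0.34],[0,0,0]],
    [[0.07,0.01,-0.36],[0,0,0]],
    [[0.02,0.01,-0.36],[0,0,0]],
  ],
)

```text
t: 9.5
position: [0.6236, -0.0978, 0.157]
ee_rot: [[-0.981, -0.195, -0.0], [-0.195, 0.981, -0.0], [0.0, 0.0, -1.0]]
ft_force: [0.2, -0.8, 0.4]
finger_gap: 0.004
grasp_force: 0.0
```

The arm slipped out of the grip. Looking.

Run:
```python
from h import *
t=env.camera("top");s=env.camera("side")
a=cv2.resize(s["frame"][180:300,250:390,::-1],None,fx=4,fy=4,interpolation=cv2.INTER_CUBIC)
b=cv2.resize(t["frame"][200:320,300:380,::-1],None,fx=4,fy=4,interpolation=cv2.INTER_CUBIC)
cv2.imwrite("pics/c3.png",np.hstack([a,b])[:, :800])
```

```text
(no output)
```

View pics/c3.png

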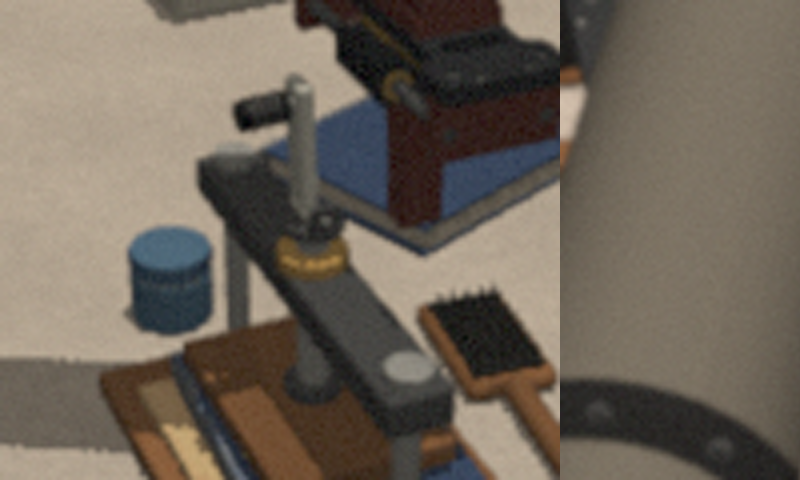

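The picture shows the arm standing about upright, base at (315,220) and tip at (300,80), with the knob pointing towards the robot at (260,108). Next I'll go round behind it with shut fingers and push the knob's end over.

Emit:
carry_out(
  motion=[
    [[0,0,1],[0,0,0]],
    [[0,0,1],[0,0,0]],
    [[0,0,1],[0,0,0]],
    [[0,0,1],[0,0,0]],
    [[0,0,1],[0,0,0]],
    [[0,0,1],[0,0,0]],
    [[0,0,0.7],[0,0,0]],
    [[-1,-0.2,0],[0,0,0]],
    [[-1,-0.2,0],[0,0,0]],
    [[-1,-0.2,0],[0,0,0]],
    [[-1,-0.2,0],[0,0,0]],
    [[-1,-0.2,0],[0,0,0]],
    [[-1,-0.2,0],[0,0,0]],
    [[0,0,0],[0,0,0]],
    [[0,0,-0.8],[0,0,0]],
    [[0,0,-0.8],[0,0,0]],
    [[0,0,-0.8],[0,0,0]],
    [[0,0,-0.5],[0,0,0]],
    [[0,0,0],[0,0,0]],
  ],
  gripper=1,
)

```text
t: 11.5
position: [0.5032, -0.1215, 0.2324]
ee_rot: [[-0.981, -0.195, -0.002], [-0.195, 0.981, -0.0], [0.002, 0.0, -1.0]]
ft_force: [-0.4, -0.3, 0.1]
finger_gap: 0.003
grasp_force: 0.0
```

Run:
```python
from station import env
import numpy as np
p=env.sense()["position"]; print(p)
c,s=np.cos(np.radians(11.5)),np.sin(np.radians(11.5)); h=np.array([.568,-.110,.177])
a=np.radians(np.linspace(80,184,21))
S=-60*np.cos(a)-37*np.sin(a)-10+np.linspace(0,6,21); Z=60*np.sin(a)-37*np.cos(a)-4*np.cos(np.clip((a-a[0])*.9,0,np.pi/2))
P=np.c_[S*c,S*s,Z]/1000+h
Q=np.round(np.vstack([p,P])/.02,2); print(np.round(np.diff(Q,axis=0),2).tolist(),P[-1])
```

```text
[ 0.50324527 -0.12147238  0.2324281 ]
[[0.45, 0.0, -0.34], [0.26, 0.06, 0.21], [0.28, 0.05, 0.18], [0.29, 0.06, 0.15], [0.3, 0.06, 0.13], [0.31, 0.07, 0.11], [0.32, 0.06, 0.08], [0.33, 0.07, 0.05], [0.32, 0.06, 0.03], [0.33, 0.07, -0.01], [0.33, 0.07, -0.03], [0.32, 0.06, -0.06], [0.31, 0.07, -0.09], [0.3, 0.06, -0.11], [0.29, 0.06, -0.14], [0.28, 0.05, -0.16], [0.26, 0.05, -0.18], [0.24, 0.05, -0.21], [0.21, 0.05, -0.23], [0.2, 0.04, -0.24], [0.17, 0.03, -0.27]] [ 0.62526174 -0.09834997  0.20972448]
```

Emit:
carry_out(
  motion=[
    [[0.22,0,-0.17],[0,0,0]],
    [[0.23,0,-0.17],[0,0,0]],
    [[0.26,0.06,0.21],[0,0,0]],
    [[0.28,0.05,0.18],[0,0,0]],
    [[0.29,0.06,0.15],[0,0,0]],
    [[0.3,0.06,0.13],[0,0,0]],
    [[0.31,0.07,0.11],[0,0,0]],
    [[0.32,0.06,0.08],[0,0,0]],
    [[0.33,0.07,0.05],[0,0,0]],
    [[0.32,0.06,0.03],[0,0,0]],
  ],
)

```text
t: 12.5
position: [0.5614, -0.1119, 0.2458]
ee_rot: [[-0.981, -0.195, 0.0], [-0.195, 0.981, -0.0], [-0.0, -0.0, -1.0]]
ft_force: [-2.4, -0.7, 0.3]
finger_gap: 0.005
grasp_force: 1.2
```

Emit:
carry_out(
  motion=[
    [[0.33,0.07,-0.01],[0,0,0]],
    [[0.33,0.07,-0.03],[0,0,0]],
    [[0.32,0.06,-0.06],[0,0,0]],
    [[0.31,0.07,-0.09],[0,0,0]],
    [[0.3,0.06,-0.11],[0,0,0]],
    [[0.29,0.06,-0.14],[0,0,0]],
  ],
)

```text
t: 13.1
position: [0.5991, -0.1041, 0.2368]
ee_rot: [[-0.981, -0.195, 0.001], [-0.195, 0.981, 0.0], [-0.001, -0.0, -1.0]]
ft_force: [-1.8, -1.1, 0.7]
finger_gap: 0.002
grasp_force: 1.1
```

Emit:
carry_out(
  motion=[
    [[0.28,0.05,-0.16],[0,0,0]],
    [[0.26,0.05,-0.18],[0,0,0]],
    [[0.24,0.05,-0.21],[0,0,0]],
  ],
)

```text
t: 13.4
position: [0.6146, -0.1011, 0.2257]
ee_rot: [[-0.981, -0.195, 0.001], [-0.195, 0.981, -0.0], [-0.001, -0.0, -1.0]]
ft_force: [-1.4, -0.3, 2.4]
finger_gap: 0.006
grasp_force: 1.0
```

Emit:
carry_out(
  motion=[
    [[0.21,0.05,-0.23],[0,0,0]],
    [[0.1,0.02,-0.12],[0,0,0]],
    [[0,0,0],[0,0,0]],
  ],
)

```text
t: 13.7
position: [0.6206, -0.0996, 0.2185]
ee_rot: [[-0.981, -0.195, 0.0], [-0.195, 0.981, -0.0], [-0.0, -0.0, -1.0]]
ft_force: [0.0, 0.1, -0.2]
finger_gap: 0.004
grasp_force: 0.1
```

Emit:
carry_out(
  motion=[
    [[0.2,0.05,-0.1],[0,0,0]],
    [[0,0,-0.1],[0,0,0]],
    [[0,0,0],[0,0,0]],
  ],
)

```text
t: 14.0
position: [0.6253, -0.0987, 0.2153]
ee_rot: [[-0.981, -0.195, 0.002], [-0.195, 0.981, 0.0], [-0.002, -0.0, -1.0]]
ft_force: [1.7, 0.6, 1.9]
finger_gap: 0.008
grasp_force: 0.9
```

Emit:
carry_out(
  motion=[
    [[0,0,-0.06],[0,0,0]],
    [[0,0,0],[0,0,0]],
  ],
)

```text
t: 14.2
position: [0.6255, -0.0986, 0.2145]
ee_rot: [[-0.981, -0.195, 0.003], [-0.195, 0.981, 0.0], [-0.003, -0.0, -1.0]]
ft_force: [2.8, -0.0, 3.7]
finger_gap: 0.007
grasp_force: 2.1
```

Emit:
carry_out(
  motion=[
    [[0,0,-0.06],[0,0,0]],
    [[0,0,0],[0,0,0]],
  ],
)

```text
t: 14.4
position: [0.6258, -0.0986, 0.2138]
ee_rot: [[-0.981, -0.195, 0.004], [-0.195, 0.981, 0.0], [-0.004, -0.001, -1.0]]
ft_force: [3.5, 0.6, 6.8]
finger_gap: 0.007
grasp_force: 3.7
```

Emit:
carry_out(
  motion=[
    [[0,0,-0.1],[0,0,0]],
    [[0,0,-0.1],[0,0,0]],
    [[0,0,0],[0,0,0]],
  ],
)

```text
t: 14.7
position: [0.627, -0.0986, 0.2121]
ee_rot: [[-0.981, -0.195, 0.007], [-0.195, 0.981, 0.001], [-0.007, -0.001, -1.0]]
ft_force: [1.1, 2.4, 19.2]
finger_gap: 0.004
grasp_force: 9.5
```

Run:
```python
from h import *
t=env.camera("top");s=env.camera("side")
a=cv2.resize(s["frame"][180:300,250:390,::-1],None,fx=4,fy=4,interpolation=cv2.INTER_CUBIC)
b=cv2.resize(t["frame"][200:320,300:380,::-1],None,fx=4,fy=4,interpolation=cv2.INTER_CUBIC)
cv2.imwrite("pics/c4.png",np.hstack([a,b])[:, :800])
```

```text
(no output)
```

View pics/c4.png

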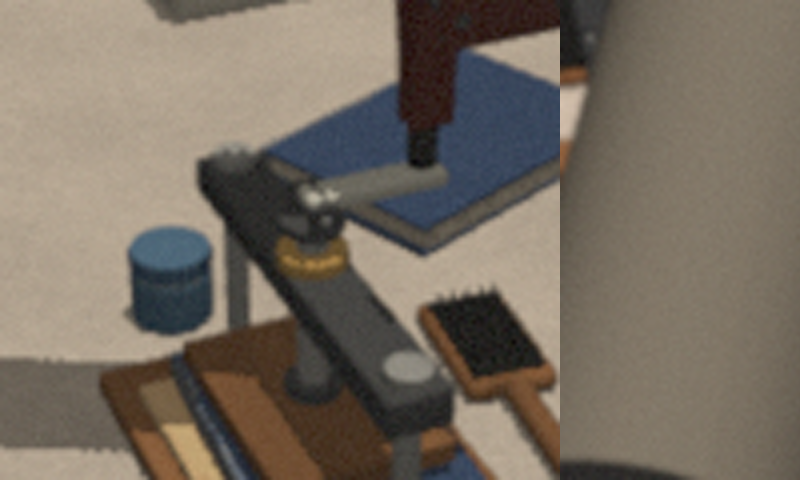

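The side crop shows the arm out to +x from (320,205) to (435,180), the knob up at (422,145), and the fingertip on top of it. 19 N is well above the hinge friction, so it is on the stop. I'll check against projection, then lift and open.

Run:
```python
from h import *
s=env.camera("side")
h=np.array([.568,-.110,.1755])
for yaw in (6,11.5,17):
    e=np.array([np.cos(np.radians(yaw)),np.sin(np.radians(yaw)),0])
    for n,p in (("end",h+.072*e+[0,0,.0]),("knobfoot",h+.06*e+[0,0,.011]),("hub",h)):
        u,v=proj(s,p); print(yaw,n,round((u-250)*4),round((v-180)*4))
```

```text
6 end 450 183
6 knobfoot 429 168
6 hub 316 206
11.5 end 445 177
11.5 knobfoot 424 163
11.5 hub 316 206
17 end 438 171
17 knobfoot 419 158
17 hub 316 206
```

Emit:
carry_out(
  motion=[
    [[0,0,0.4],[0,0,0]],
    [[0,0,0.6],[0,0,0]],
    [[0,0,0.6],[0,0,0]],
    [[0,0,0],[0,0,0]],
    [[0,0,0],[0,0,0]],
    [[0,0,0],[0,0,0]],
  ],
  gripper=0.1,
)

```text
t: 15.45
position: [0.6237, -0.0987, 0.2398]
ee_rot: [[-0.981, -0.195, -0.001], [-0.195, 0.981, 0.0], [0.001, 0.0, -1.0]]
ft_force: [0.0, 0.8, 0.3]
finger_gap: 0.446
grasp_force: 0.0
```

Projection matches: arm flat at yaw 11.5°. Grasp the knob.

Emit:
carry_out(
  motion=[
    [[0.15,0.03,0],[0,0,0]],
    [[0,0,-0.5],[0,0,0]],
    [[0,0,-0.5],[0,0,0]],
    [[0,0,-0.5],[0,0,0]],
    [[0,0,-0.5],[0,0,0]],
    [[0,0,-0.4],[0,0,0]],
    [[0,0,-0.28],[0,0,0]],
    [[0,0,0],[0,0,0]],
  ],
)

```text
t: 16.25
position: [0.6267, -0.0981, 0.1859]
ee_rot: [[-0.981, -0.195, -0.002], [-0.195, 0.981, 0.0], [0.001, 0.0, -1.0]]
ft_force: [-0.3, -0.0, 0.6]
finger_gap: 0.449
grasp_force: 0.0
```

Emit:
carry_out(
  motion=[
    [[0,0,0],[0,0,0]],
    [[0,0,0],[0,0,0]],
    [[0,0,0],[0,0,0]],
    [[0,0,0],[0,0,0]],
    [[0,0,0],[0,0,0]],
  ],
  gripper=1,
)

```text
t: 16.75
position: [0.6274, -0.0975, 0.1872]
ee_rot: [[-0.981, -0.196, 0.0], [-0.196, 0.981, 0.001], [-0.001, 0.001, -1.0]]
ft_force: [-0.7, 2.0, 2.1]
finger_gap: 0.176
grasp_force: 30.0
```

Run:
```python
from h import *
print(env.sense()["position"])
# clockwise from above, start yaw 11.5, 6 deg rows, r=60, drop 10mm/turn
a=np.radians(11.5-6*np.arange(0,61))
P=np.c_[60*np.cos(a),60*np.sin(a),-10*6*np.arange(61)/360]/20; Q=np.round(P,2);D=np.round(np.diff(Q,axis=0),2)
for i in range(0,60,10): print(i*6,D[i:i+10].tolist())
```

```text
[ 0.6273834  -0.09746444  0.18721813]
0 [[0.05, -0.31, -0.01], [0.01, -0.32, -0.01], [-0.02, -0.31, 0.0], [-0.05, -0.31, -0.01], [-0.09, -0.3, -0.01], [-0.11, -0.29, -0.01], [-0.15, -0.28, -0.01], [-0.17, -0.26, -0.01], [-0.2, -0.25, -0.01], [-0.22, -0.22, 0.0]]
60 [[-0.25, -0.19, -0.01], [-0.26, -0.17, -0.01], [-0.28, -0.14, -0.01], [-0.3, -0.11, -0.01], [-0.3, -0.08, 0.0], [-0.31, -0.05, -0.01], [-0.32, -0.01, -0.01], [-0.31, 0.02, -0.01], [-0.31, 0.05, -0.01], [-0.3, 0.09, -0.01]]
120 [[-0.29, 0.11, -0.01], [-0.28, 0.15, 0.0], [-0.26, 0.17, -0.01], [-0.25, 0.2, -0.01], [-0.22, 0.22, -0.01], [-0.19, 0.25, -0.01], [-0.17, 0.26, 0.0], [-0.14, 0.28, -0.01], [-0.11, 0.3, -0.01], [-0.08, 0.3, -0.01]]
180 [[-0.05, 0.31, -0.01], [-0.01, 0.32, -0.01], [0.02, 0.31, -0.01], [0.05, 0.31, 0.0], [0.09, 0.3, -0.01], [0.11, 0.29, -0.01], [0.15, 0.28, -0.01], [0.17, 0.26, -0.01], [0.2, 0.25, 0.0], [0.22, 0.22, -0.01]]
240 [[0.25, 0.19, -0.01], [0.26, 0.17, -0.01], [0.28, 0.14, -0.01], [0.3, 0.11, -0.01], [0.3, 0.08, -0.01], [0.31, 0.05, 0.0], [0.32, 0.01, -0.01], [0.31, -0.02, -0.01], [0.31, -0.05, -0.01], [0.3, -0.09, -0.01]]
300 [[0.29, -0.11, 0.0], [0.28, -0.15, -0.01], [0.26, -0.17, -0.01], [0.25, -0.2, -0.01], [0.22, -0.22, -0.01], [0.19, -0.25, -0.01], [0.17, -0.26, -0.01], [0.14, -0.28, 0.0], [0.11, -0.3, -0.01], [0.08, -0.3, -0.01]]
```

Gripped (15.5 mm). Wind the first 60° and read the free drag.

Emit:
carry_out(
  motion=[
    [[0.05,-0.31,-0.01],[0,0,0]],
    [[0.01,-0.32,-0.01],[0,0,0]],
    [[-0.02,-0.31,0],[0,0,0]],
    [[-0.05,-0.31,-0.01],[0,0,0]],
    [[-0.09,-0.3,-0.01],[0,0,0]],
  ],
)

```text
t: 17.25
position: [0.6256, -0.1276, 0.1863]
ee_rot: [[-0.981, -0.196, 0.0], [-0.196, 0.981, 0.002], [-0.001, 0.002, -1.0]]
ft_force: [-1.3, 5.8, 2.7]
finger_gap: 0.172
grasp_force: 30.0
```

Emit:
carry_out(
  motion=[
    [[-0.11,-0.29,-0.01],[0,0,0]],
    [[-0.15,-0.28,-0.01],[0,0,0]],
    [[-0.17,-0.26,-0.01],[0,0,0]],
    [[-0.2,-0.25,-0.01],[0,0,0]],
    [[-0.22,-0.22,0],[0,0,0]],
  ],
)

```text
t: 17.75
position: [0.6091, -0.1532, 0.1856]
ee_rot: [[-0.98, -0.197, 0.001], [-0.197, 0.98, 0.003], [-0.002, 0.002, -1.0]]
ft_force: [0.6, 5.7, 0.7]
finger_gap: 0.171
grasp_force: 30.0
```

Emit:
carry_out(
  motion=[
    [[-0.25,-0.19,-0.01],[0,0,0]],
    [[-0.26,-0.17,-0.01],[0,0,0]],
    [[-0.28,-0.14,-0.01],[0,0,0]],
    [[-0.3,-0.11,-0.01],[0,0,0]],
    [[-0.3,-0.08,0],[0,0,0]],
  ],
)

```text
t: 18.25
position: [0.5821, -0.1675, 0.1849]
ee_rot: [[-0.981, -0.196, 0.003], [-0.196, 0.981, 0.002], [-0.004, 0.001, -1.0]]
ft_force: [4.3, 5.0, -0.5]
finger_gap: 0.175
grasp_force: 30.0
```

Emit:
carry_out(
  motion=[
    [[-0.31,-0.05,-0.01],[0,0,0]],
    [[-0.32,-0.01,-0.01],[0,0,0]],
    [[-0.31,0.02,-0.01],[0,0,0]],
    [[-0.31,0.05,-0.01],[0,0,0]],
    [[-0.3,0.09,-0.01],[0,0,0]],
  ],
)

```text
t: 18.75
position: [0.5516, -0.1666, 0.1841]
ee_rot: [[-0.981, -0.196, 0.005], [-0.196, 0.981, -0.0], [-0.005, -0.001, -1.0]]
ft_force: [6.2, 1.9, -0.9]
finger_gap: 0.177
grasp_force: 30.0
```

Free drag is about 5.3 N tangential. Continue in shorter pieces.

Emit:
carry_out(
  motion=[
    [[-0.29,0.11,-0.01],[0,0,0]],
    [[-0.28,0.15,0],[0,0,0]],
    [[-0.26,0.17,-0.01],[0,0,0]],
  ],
)

```text
t: 19.05
position: [0.535, -0.1589, 0.1838]
ee_rot: [[-0.981, -0.195, 0.005], [-0.195, 0.981, -0.001], [-0.005, -0.002, -1.0]]
ft_force: [6.5, -0.9, -2.0]
finger_gap: 0.175
grasp_force: 30.0
```

Emit:
carry_out(
  motion=[
    [[-0.25,0.2,-0.01],[0,0,0]],
    [[-0.22,0.22,-0.01],[0,0,0]],
  ],
)

```text
t: 19.25
position: [0.5255, -0.1511, 0.1834]
ee_rot: [[-0.981, -0.195, 0.005], [-0.195, 0.981, -0.002], [-0.005, -0.003, -1.0]]
ft_force: [6.4, -1.7, -2.4]
finger_gap: 0.175
grasp_force: 30.0
```

Emit:
carry_out(
  motion=[
    [[-0.19,0.25,-0.01],[0,0,0]],
    [[-0.17,0.26,0],[0,0,0]],
  ],
)

```text
t: 19.45
position: [0.518, -0.1416, 0.1832]
ee_rot: [[-0.981, -0.194, 0.005], [-0.194, 0.981, -0.003], [-0.004, -0.004, -1.0]]
ft_force: [5.3, -3.3, -4.5]
finger_gap: 0.172
grasp_force: 30.0
```

Emit:
carry_out(
  motion=[
    [[-0.14,0.28,-0.01],[0,0,0]],
    [[-0.11,0.3,-0.01],[0,0,0]],
  ],
)

```text
t: 19.65
position: [0.5124, -0.1306, 0.1827]
ee_rot: [[-0.981, -0.193, 0.004], [-0.193, 0.981, -0.003], [-0.003, -0.004, -1.0]]
ft_force: [3.2, -4.9, -0.3]
finger_gap: 0.174
grasp_force: 30.0
```

Emit:
carry_out(
  motion=[
    [[-0.08,0.3,-0.01],[0,0,0]],
    [[-0.05,0.31,-0.01],[0,0,0]],
  ],
)

```text
t: 19.85
position: [0.5091, -0.1188, 0.1823]
ee_rot: [[-0.981, -0.193, 0.002], [-0.193, 0.981, -0.003], [-0.002, -0.004, -1.0]]
ft_force: [0.7, -5.7, 1.0]
finger_gap: 0.174
grasp_force: 30.0
```

Emit:
carry_out(
  motion=[
    [[-0.01,0.32,-0.01],[0,0,0]],
    [[0.02,0.31,-0.01],[0,0,0]],
  ],
)

```text
t: 20.05
position: [0.5084, -0.1063, 0.1818]
ee_rot: [[-0.981, -0.193, 0.0], [-0.193, 0.981, -0.003], [0.0, -0.003, -1.0]]
ft_force: [-2.3, -4.9, 5.2]
finger_gap: 0.175
grasp_force: 30.0
```

Emit:
carry_out(
  motion=[
    [[0.05,0.31,0],[0,0,0]],
    [[0.09,0.3,-0.01],[0,0,0]],
  ],
)

```text
t: 20.25
position: [0.5103, -0.0938, 0.1814]
ee_rot: [[-0.981, -0.193, -0.002], [-0.193, 0.981, -0.002], [0.002, -0.002, -1.0]]
ft_force: [-5.5, -3.2, 6.8]
finger_gap: 0.175
grasp_force: 30.0
```

Emit:
carry_out(
  motion=[
    [[0.11,0.29,-0.01],[0,0,0]],
    [[0.15,0.28,-0.01],[0,0,0]],
  ],
)

```text
t: 20.45
position: [0.5148, -0.0817, 0.1809]
ee_rot: [[-0.981, -0.193, -0.004], [-0.193, 0.981, -0.001], [0.004, -0.001, -1.0]]
ft_force: [-8.7, -2.1, 9.0]
finger_gap: 0.172
grasp_force: 30.0
```

Emit:
carry_out(
  motion=[
    [[0.12,0.29,0.02],[0,0,0]],
    [[0.14,0.28,0.02],[0,0,0]],
  ],
)

```text
t: 20.65
position: [0.5213, -0.0713, 0.1813]
ee_rot: [[-0.981, -0.193, -0.001], [-0.193, 0.981, -0.003], [0.001, -0.003, -1.0]]
ft_force: [0.2, -7.2, -4.8]
finger_gap: 0.175
grasp_force: 30.0
```

Emit:
carry_out(
  motion=[
    [[0.19,0.25,0],[0,0,0]],
    [[0.21,0.23,-0.01],[0,0,0]],
  ],
)

```text
t: 20.85
position: [0.5295, -0.0627, 0.1809]
ee_rot: [[-0.981, -0.192, -0.0], [-0.192, 0.981, -0.004], [0.001, -0.004, -1.0]]
ft_force: [1.1, -8.1, -4.0]
finger_gap: 0.172
grasp_force: 30.0
```

Emit:
carry_out(
  motion=[
    [[0.25,0.18,-0.02],[0,0,0]],
    [[0.27,0.16,-0.02],[0,0,0]],
  ],
)

```text
t: 21.05
position: [0.5396, -0.0557, 0.1802]
ee_rot: [[-0.981, -0.192, -0.001], [-0.192, 0.981, -0.004], [0.002, -0.004, -1.0]]
ft_force: [-1.6, -6.9, 0.5]
finger_gap: 0.176
grasp_force: 30.0
```

Emit:
carry_out(
  motion=[
    [[0.28,0.14,-0.01],[0,0,0]],
    [[0.29,0.11,-0.01],[0,0,0]],
  ],
)

```text
t: 21.25
position: [0.5508, -0.051, 0.1798]
ee_rot: [[-0.981, -0.192, -0.002], [-0.192, 0.981, -0.004], [0.003, -0.004, -1.0]]
ft_force: [-3.2, -8.3, 2.0]
finger_gap: 0.171
grasp_force: 30.0
```

Emit:
carry_out(
  motion=[
    [[0.3,0.03,-0.01],[0,0,0]],
    [[0.31,0.01,0],[0,0,0]],
  ],
)

```text
t: 21.45
position: [0.5626, -0.0489, 0.1796]
ee_rot: [[-0.981, -0.193, -0.003], [-0.193, 0.981, -0.002], [0.004, -0.002, -1.0]]
ft_force: [-5.2, -3.0, 2.0]
finger_gap: 0.176
grasp_force: 30.0
```

Emit:
carry_out(
  motion=[
    [[0.32,-0.01,-0.01],[0,0,0]],
    [[0.31,-0.03,-0.01],[0,0,0]],
  ],
)

```text
t: 21.65
position: [0.5743, -0.0488, 0.1792]
ee_rot: [[-0.981, -0.194, -0.005], [-0.194, 0.981, -0.001], [0.005, -0.0, -1.0]]
ft_force: [-9.7, -1.5, 7.9]
finger_gap: 0.176
grasp_force: 30.0
```

Tangential force rose from about 5 to about 9.5 N. Hold and read.

Emit:
carry_out(
  motion=[
    [[0,0,0],[0,0,0]],
  ],
)

```text
t: 21.75
position: [0.5749, -0.0489, 0.1792]
ee_rot: [[-0.981, -0.194, -0.004], [-0.194, 0.981, -0.001], [0.005, -0.001, -1.0]]
ft_force: [-6.5, -2.0, 6.4]
finger_gap: 0.173
grasp_force: 30.0
```

Emit:
carry_out(
  motion=[
    [[0.08,-0.01,0.01],[0,0,0]],
    [[0.08,-0.01,0],[0,0,0]],
  ],
)

```text
t: 21.95
position: [0.5766, -0.0491, 0.1791]
ee_rot: [[-0.981, -0.194, -0.007], [-0.194, 0.981, -0.001], [0.007, 0.0, -1.0]]
ft_force: [-10.4, -0.4, 7.1]
finger_gap: 0.175
grasp_force: 30.0
```

Emit:
carry_out(
  motion=[
    [[0,0,0],[0,0,0]],
    [[0,0,0],[0,0,0]],
  ],
)

```text
t: 22.15
position: [0.5768, -0.0491, 0.1792]
ee_rot: [[-0.981, -0.194, -0.006], [-0.194, 0.981, -0.001], [0.006, 0.0, -1.0]]
ft_force: [-8.7, -0.3, 5.6]
finger_gap: 0.175
grasp_force: 30.0
```

Holding still, the crank resists 8.7 N, which is 3.4 N or more above free running. Clearly stiffer, so stop and release.

Emit:
carry_out(
  motion=[
    [[0,0,0],[0,0,0]],
    [[0,0,0],[0,0,0]],
    [[0,0,0],[0,0,0]],
    [[0,0,0],[0,0,0]],
    [[0,0,0],[0,0,0]],
  ],
  gripper=0.1,
)

```text
t: 22.65
position: [0.58, -0.0474, 0.1797]
ee_rot: [[-0.981, -0.195, 0.0], [-0.195, 0.981, -0.0], [-0.0, -0.0, -1.0]]
ft_force: [0.8, 0.2, 0.6]
finger_gap: 0.448
grasp_force: 0.0
```

Emit:
carry_out(
  motion=[
    [[0,0,0.3],[0,0,0]],
    [[0,0,0.5],[0,0,0]],
    [[0,0,0.8],[0,0,0]],
    [[0,0,1],[0,0,0]],
    [[0,0,1],[0,0,0]],
    [[-0.5,0.8,1],[0,0,0]],
    [[-0.5,1,0.3],[0,0,0]],
    [[-0.5,1,0],[0,0,0]],
    [[-0.5,1,0],[0,0,0]],
    [[-0.5,1,0],[0,0,0]],
    [[-0.5,1,0],[0,0,0]],
    [[-0.5,1,0],[0,0,0]],
    [[-0.2,1,0],[0,0,0]],
    [[0,1,0],[0,0,0]],
    [[0,1,0],[0,0,0]],
    [[0,0,0],[0,0,0]],
  ],
)

```text
t: 24.25
position: [0.5056, 0.1516, 0.2785]
ee_rot: [[-0.98, -0.199, 0.001], [-0.199, 0.98, 0.001], [-0.001, 0.001, -1.0]]
ft_force: [0.5, -0.9, 0.8]
finger_gap: 0.45
grasp_force: 0.0
```

Run:
```python
from h import *
t=env.camera("top");s=env.camera("side")
a=cv2.resize(s["frame"][200:350,265:395,::-1],None,fx=4,fy=4,interpolation=cv2.INTER_CUBIC)
b=cv2.resize(t["frame"][200:350,305:372,::-1],None,fx=4,fy=4,interpolation=cv2.INTER_CUBIC)
cv2.imwrite("pics/c5.png",np.hstack([a,b])[:, :800])
h=np.array([.568,-.110,.167]);e=np.array([np.cos(np.radians(81)),np.sin(np.radians(81)),0])
for p in(h,h+.072*e,h+.06*e+[0,0,.037]):
    u,v=proj(s,p);print(round((u-265)*4),round((v-200)*4))
```

```text
256 141
248 71
249 20
```

View pics/c5.png

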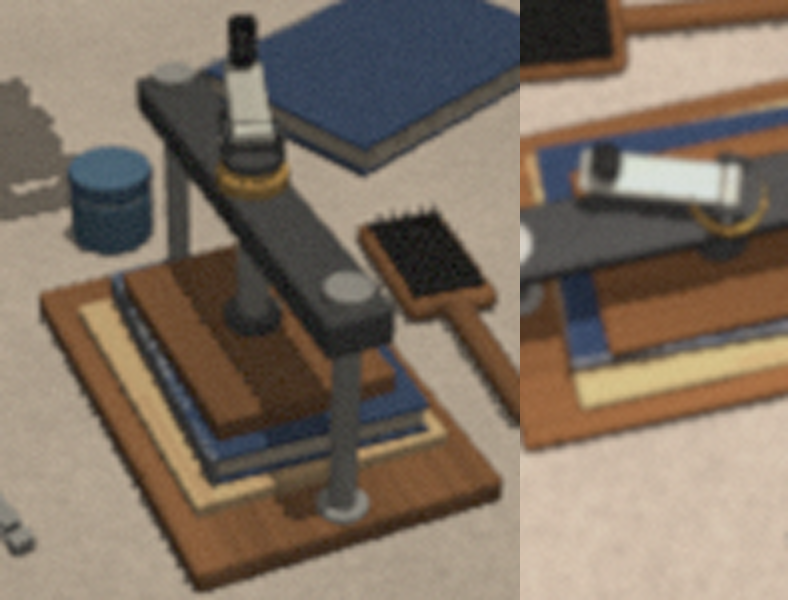

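The pictures show the arm flat, with the knob up at about (240,40), the platen down on the notebook at (260,420), and the notebook square. The jar, brush and clipper look unmoved and the gripper is clear.

```bash
python3 -c "
from station import env
print(env.close_job())"
```

```text
the job is handed in; nothing more can be done
None
```

The job is handed in, and the hand-in gave no verdict: the crank is swung over flat against its stop and wound about 290°, the knob is let go, and I stopped at 3 to 5 N above the free drag (target 2 to 6 N), so the platen force is inferred, not measured.

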